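# Close the slide mounting press and hold it shut

## Robot

A 6-joint arm with a two-finger parallel gripper is mounted at the origin on a cart in front of the work surface, level with it; the furniture and walls round the work are solid. World frame = base frame: x ahead of the robot, y to its left, z up, the work surface at z = 0. Lengths are in m, angles in degrees, forces in N, time in s.
With the tool pointing down it reaches from about 0.4 to 0.825 m from the base axis. Payload 7 kg.
Tool frame: the origin (TCP) lies on the centre line of the jaws, within the pads' length; the fingertips stand 19 mm ahead of it and the grasp point (between the pads) is the TCP; z points along the fingers, y is the line along which they close (so a half turn about z gives the same grasp; the last joint's range is limited). The gripper opens to 88 mm and grips with 3 to 60 N. Pads are 19 mm wide; open, the fingers measure 130 mm over their backs; the gripper's body (78 mm by 193 mm) begins 47 mm behind the grasp point.
Start: joints at [-47.206, 20.546, 0.682, 0, -70.136, -16.507], TCP at [0.299, -0.605, 0.246] pointing down, gripper open.
Joint ranges: [-176.03, 176.03], [-82.01, 121.73], [-58.28, 71.71], [-173.87, 95.51], [-174.79, -0.11], [-173.66, 173.66]. Speed limits (degrees/s): [136.94, 136.94, 172.46, 180, 180, 180].

## Interface

Orientations are given as [roll, pitch, yaw] about the fixed x, y, z axes, in that order (R = Rz(yaw) Ry(pitch) Rx(roll)).
In Python, from plant import get_state, capture, close_job gives the robot as it stands.
- The arm moves only by the tool apply_moves, never from a script. Its argument "targets" is a list of rows, each a list of 7 numbers: the opening, from 0 (shut) to 1 (fully open), then the shift along the tool's x, y, z normalised to -1 to 1, where 1 is 1000 mm, then the turn, a rotation vector about the tool's x, y, z normalised to -1 to 1, where 1 is 90 degrees. In form: [[claw, tx, ty, tz, ax, ay, az], ...]. A call has 1 to 20 rows; each row shifts and turns the commanded pose from where the row before left it, along the tool's axes as they then stand; what a row does not reach is not made up. A row lasts 1/12 s, in which the tool goes at most 41.7 mm and 7.16 degrees, less where a joint would pass 70% of its speed; a pose out of reach is approached as far as the arm can. A call with a number of a shift or a turn outside -1 to 1 is refused whole. A call with a gripper value outside its range is refused whole. The fingers move at their own pace and stop on an object; "newtons" is the grip in N (left out, the last holds). Time passes only in rows, so rows that do not move let the fingers close. It gives the time, the measured TCP pose, the force, the opening and the grip force at its end, in the units of the state.
- get_state(): the state, without advancing time (a new reading comes with each control period).
- capture(name): name is "scene" or "top"; returns a dict with "frame" (384x512x3 uint8, red, green, blue), "range_z" (384x512 float32, m along the optical axis (not along the pixel's ray), 0 where there is no reading), "camera_matrix" (3x3 intrinsics, pixels), "k1" (the pictures are not rectified: a ray, as slopes to the right and down, at radius r is drawn at 1 + k1 r^2 times it, then the intrinsics apply), "T" (4x4, takes a point from camera to world coordinates). Camera axes: x right, y down, z forward; pixel columns grow to the right and rows downward; lengths in m; the calibration is good to about 2 mm. A picture is of the moment at which its call begins.
- close_job(): hands the job in; it is judged then, once.
The state is a dict: "time_s": time; "joints": joint angles; "qd": joint speeds; "joint_torque": joint torques, N m; "tcp_pos": TCP position; "eef_rot": TCP orientation; "contact_force": force on the tool from outside, world axes, zero at the start; "moment": the same for the moment, N m; "gripper_width": finger opening in m; "gripper_force": force on a finger pad.
Only numpy, scipy, OpenCV 4.12 (cv2) and the standard library are available. Lean on these libraries where they do the work, as an engineer would, in place of code of your own. Each camera call takes 0.05 s, during which the arm holds its last target. There are 200 camera calls.

## Task

Take the grey cover plate by its red bar and set it down level on the sprung plate of the blue slide press, a centimetre or two off centre, then slide it across until its hidden socket drops over the press's pin. Keep the cover square with the press, press it down all the way against the springs, and finish while still holding it pressed down: do not let go. Leave the pink box and the glue tube where they are.

Things in the scene. Friction and masses are not known exactly. Their poses are not given: they have to be found in the camera images.
- press: fixed slide mounting press: blue base 84 (x) x 106 (y) x 14 mm; above it a spring-loaded aluminium plate 78 x 100 x 8 mm that carries two glass slides, its top 34 mm above the origin when up. Origin: centre of the base's underside; z up, y along its long side. A fixed steel pin stands in a 20 mm hole in the middle of the sprung plate
- pin_tip (a point): top of the press's fixed steel pin, 32.5 mm above the press's underside, over its centre. Pin 12 mm in diameter, tip tapered to 7 mm over the last 3 mm. With the plate up the tip is 1.5 mm below the plate's top; with the plate fully down it stands 8.5 mm out
- platen (a joint): how far the sprung plate of the press is pushed down, m: 0 up, 0.010 fully down. Spring: about 0.6 N to start it, 10.6 N fully down (1 N per mm), a hard stop at the end. With a cover that is off the pin it cannot go much further than 0.0015
- cover: loose grey cover plate 66 (x) x 92 (y) x 18 mm, 0.24 to 0.36 kg, flat on the worktop at first; a red bar stands on its middle, 18 mm thick (x), 56 mm long (y), from 18 to 52 mm above the underside. Origin: centre of the underside; z up. Either way round fits the press
- socket_mouth (a point): centre of the mouth of the hidden blind socket in the middle of the cover's underside (the same point as the cover's origin); socket 15 mm in diameter, 13 mm deep, 2 mm chamfer at the mouth
- grip_bar (a point): middle of the red bar, 42 mm above the cover's underside: where to grip, closing across the cover's x axis
- pink_box: bystander: small pink cardboard box 55 x 75 x 24 mm, loose, to be left alone; origin under its centre
- glue_tube: bystander: white glue tube with a yellow cap, 37 x 110 x 26 mm, loose, to be left alone; origin under its centre

How it is judged (in metres and radians):
On the way, in this order (a step that is already met when the one before it is completed fails the run):
1. the cover rests level on the press's sprung plate with its socket 5 to 40 mm to the side of the pin (contact force between cover and press above 0.3 N and horizontal distance between socket_mouth and pin_tip between 0.005 and 0.04 m and angle between cover's own z axis and vertical below 0.12 rad and z of socket_mouth in the frame of press between 0.028 and 0.038 m), for 0.1 s.
2. the cover has dropped onto the pin: socket over the pin within 3 mm and the sprung plate at least 3 mm down (horizontal distance between socket_mouth and pin_tip below 0.003 m and value of joint platen above 0.003 m), for 0.05 s.
At the end, for the whole second after the job is handed in: Robot still holding, at rest: the cover on the pin (socket within 3 mm, level within 3 degrees, square with the press within 8, either way round), the sprung plate pressed at least 8.5 of its 10 mm down; pink box and glue tube within 30 mm of where they were (value of joint platen above 0.0085 m and horizontal distance between socket_mouth and pin_tip below 0.003 m and z of socket_mouth in the frame of press below 0.027 m and angle between cover's own z axis and vertical below 0.06 rad and angle between the y axis of cover and the y axis of press, either way round below 0.15 rad and contact force between the fingers and cover above 2 N and linear speed of cover below 0.01 m/s and distance of each of pink_box, glue_tube from where it was at the start of the episode below 0.03 m); the arm keeps its last pose, push and grip.
It fails at once if the pink box or the glue tube is pushed more than 30 mm (distance of any of pink_box, glue_tube from where it was at the start of the episode above 0.03 m).
It also fails if it takes over 40 s, if anything falls off the work surface, if the arm or the gripper's body presses on something with over 40 N, if the wrist force passes 120 N, or if a joint passes its speed limit or range.

## Working session

There is one attempt and no reset: what is moved stays moved. The work goes in short steps, Python scripts to look and compute and a tool call to move; the robot and the scene stay as the last step left them, time stands still between calls to the robot, and variables do not carry over. Pictures are saved under pics/ and viewed, at most 10 in all, crops included, and the job is handed in when it is done.

Besides the shell and the picture viewer there is one more tool, called as name(argument=value, ...) on one line, values as JSON. apply_moves: Moves the arm, as the interface text tells. Scaled input: -1 to 1 covers 1000 mm each way for a shift and 90 degrees each way for a turn. Its arguments: {"type":"object","properties":{"targets":{"type":"array","items":{"type":"array","items":{"type":"number"}}},"newtons":{"type":"number"}},"required":["targets"]}

```bash
mkdir -p pics
cat > h.py <<'E'
import numpy as np, cv2
from plant import get_state, capture, close_job
def cloud(c):
    K=c["camera_matrix"];h,w=c["range_z"].shape
    u,v=np.meshgrid(np.arange(w),np.arange(h))
    d=np.array([c["k1"],0,0,0,0],float)
    p=cv2.undistortPoints(np.stack([u,v],-1).reshape(-1,1,2).astype(np.float64),K,d).reshape(h,w,2)
    z=c["range_z"];P=np.dstack([p[...,0]*z,p[...,1]*z,z])
    W=P@c["T"][:3,:3].T+c["T"][:3,3]; W[z==0]=np.nan
    return W
E
python3 - <<'E'
from h import *
s=get_state();print({k:np.round(v,3) for k,v in s.items()})
ims=[]
for n in("scene","top"):
    c=capture(n);np.savez(n+"0.npz",**c);print(n,c["k1"],np.round(c["T"],3).tolist());
    cv2.imwrite(f"pics/{n}0.png",c["frame"][...,::-1])
E
```

```text
{'time_s': np.float64(0.0), 'joints': array([-4.7206e+01,  2.0592e+01,  6.3400e-01, -1.9000e-02, -7.0135e+01,
       -1.6507e+01]), 'qd': array([ 0.032, -0.006, -0.063, -0.081,  0.06 ,  0.022]), 'joint_torque': array([-2.0000e-03, -5.8271e+01,  2.9305e+01,  6.9970e+00,  7.0000e-03,
       -0.0000e+00]), 'tcp_pos': array([ 0.299, -0.605,  0.245]), 'eef_rot': array([ 1.79906e+02, -9.00000e-03, -1.53720e+02]), 'contact_force': array([0.165, 0.139, 0.301]), 'moment': array([ 0.009,  0.004, -0.039]), 'gripper_force': np.float64(0.0), 'gripper_width': np.float64(0.087)}
scene -0.13126456398629177 [[-0.991, -0.066, 0.113, 0.413], [-0.13, 0.589, -0.798, 1.004], [-0.014, -0.806, -0.592, 0.625], [0.0, 0.0, 0.0, 1.0]]
top 0.008969677534705458 [[-0.002, -0.995, 0.096, 0.443], [-1.0, -0.001, -0.025, 0.237], [0.024, -0.096, -0.995, 0.921], [0.0, 0.0, 0.0, 1.0]]
```

View pics/top0.png

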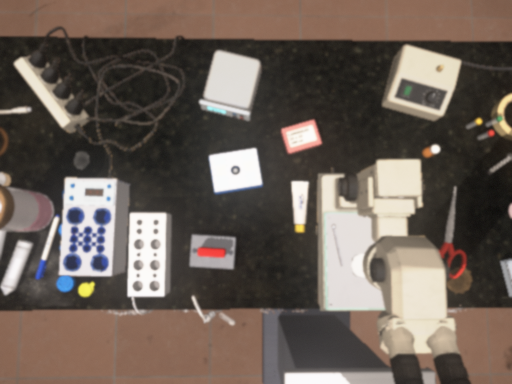

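View pics/scene0.png

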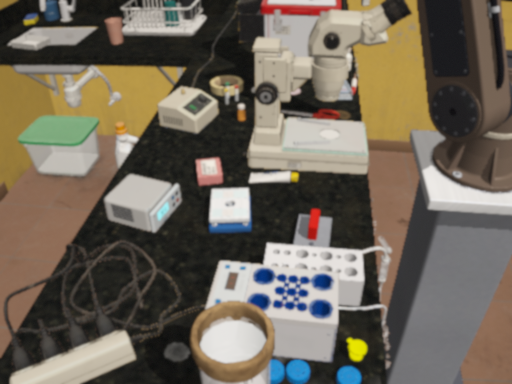

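The top view shows the cover at (213,252) with its red bar, the press at (236,170), the pink box at (301,136) and the tube at (300,205). A microscope at (390,235) stands between the arm and the work. Next I'll measure the cover, press and microscope.

Run:
```python
from h import *
for n in("top","scene"):
    c=dict(np.load(n+"0.npz"));c["k1"]=float(c["k1"]);W=cloud(c)
    f=c["frame"].astype(int);r,g,b=f[...,0],f[...,1],f[...,2]
    def rep(name,m,rect=True):
        P=W[m];P=P[~np.isnan(P[:,0])]
        if len(P)<5: print(name,len(P));return
        R=cv2.minAreaRect((P[:,:2]*1000).astype(np.float32))
        print(n,name,len(P),"mean",np.round(np.mean(P,0),4),"zmed",np.round(np.percentile(P[:,2],[5,50,95]),4),"rect",np.round(R[0],1),np.round(R[1],1),round(R[2],1))
    def box(u0,u1,v0,v1):
        m=np.zeros(r.shape,bool);m[v0:v1,u0:u1]=1;return m
    red=(r>150)&(g<90)&(b<90);z=W[...,2]
    if n=="top":
        B=box(180,250,225,280)
        rep("bar",B&red&(z>.045)&(z<.06)); rep("cover",B&(z>.012)&(z<.024)&~red); rep("coverall",B&(z>.012)&(z<.06))
        P=box(200,272,140,200); rep("press",P&(z>.028)&(z<.042)); rep("pressall",P&(z>.008)&(z<.042))
        rep("pressbase",P&(b>r+60)&(z>.003))
        rep("tube",box(285,315,175,240)&(z>.008)); rep("pink",box(275,330,115,155)&(z>.012))
        rep("micro",box(315,460,150,384)&(z>.1));rep("micro>.2",box(315,460,150,384)&(z>.2));rep("stand",box(315,460,150,310)&(z>.03)&(z<.1))
        rep("box left",box(120,175,205,300)&(z>.03)); rep("scale",box(195,265,45,122)&(z>.02))
        k=P&(z<.042)&(z>.02)&(g<110);k[:, :228]=0;k[:,244:]=0;k[:162]=0;k[180:]=0;rep("hole",k)
    else:
        B=box(290,335,200,250)
        rep("bar",B&red); rep("cover",B&(z>.012)&(z<.024)&~red)
        P=box(200,260,180,240); rep("press",P&(z>.028)&(z<.042))
        rep("micro",box(245,412,0,175)&(z>.1)&(W[...,0]<1));
t=np.load("top0.npz");i=cv2.resize(t["frame"][135:285,175:275,::-1],None,fx=4,fy=4,interpolation=cv2.INTER_CUBIC);cv2.imwrite("pics/crop0.png",i)
```

```text
top bar 196 mean [0.4034 0.3122 0.0512] zmed [0.0482 0.0514 0.0536] rect [403.5 313. ] [53.5 15.2] 84.8
top cover 1110 mean [0.4022 0.3136 0.0179] zmed [0.0153 0.0179 0.0205] rect [402.  314.1] [92.1 65.9] 86.3
top coverall 1371 mean [0.4022 0.3136 0.024 ] zmed [0.0155 0.0183 0.0522] rect [402.  314.1] [92.1 65.9] 86.3
top press 1688 mean [0.574  0.2659 0.0339] zmed [0.0313 0.034  0.0365] rect [574.5 265.8] [ 78.5 100. ] 9.4
top pressall 1906 mean [0.5717 0.2653 0.0316] zmed [0.0131 0.0337 0.0364] rect [572.9 265.4] [ 81.8 105.8] 9.3
pressbase 0
top tube 456 mean [0.4877 0.1277 0.0163] zmed [0.0088 0.0166 0.0238] rect [489.4 126.4] [28.8 93.2] 89.7
top pink 885 mean [0.6492 0.124  0.0219] zmed [0.0191 0.022  0.0248] rect [650.1 123.3] [55.4 75.4] 17.0
top micro 14853 mean [0.3937 0.0168 0.3139] zmed [0.2105 0.3376 0.3764] rect [404.4   7.6] [144.6 298.8] 89.9
top micro>.2 14472 mean [0.3905 0.0159 0.3172] zmed [0.229  0.3394 0.3767] rect [404.4   6.5] [142.3 298.8] 89.9
top stand 6064 mean [0.4053 0.0443 0.058 ] zmed [0.0357 0.0604 0.065 ] rect [451.7 -37.9] [258.3 333.6] 89.9
top box left 3174 mean [0.4032 0.4436 0.0573] zmed [0.0364 0.0611 0.0639] rect [408.4 451.6] [182.8  94.8] 0.0
top scale 2954 mean [0.7536 0.2742 0.0523] zmed [0.0383 0.054  0.0569] rect [758.5 273.7] [109.3 125. ] 75.1
hole 0
scene bar 265 mean [0.4011 0.3243 0.0469] zmed [0.0262 0.0515 0.054 ] rect [401.  316.1] [56.7 17.6] 85.5
scene cover 827 mean [0.401  0.3176 0.0186] zmed [0.0166 0.0186 0.0205] rect [400.8 312.9] [94.  66.3] 86.2
scene press 1243 mean [0.5727 0.2701 0.0345] zmed [0.0314 0.0348 0.0365] rect [574.2 265.5] [ 77.6 105.5] 8.3
scene micro 10981 mean [ 0.4378 -0.1063  0.2452] zmed [0.1267 0.2359 0.3573] rect [ 447.  -492.8] [ 394.5 1153.7] 10.0
```

View pics/crop0.png

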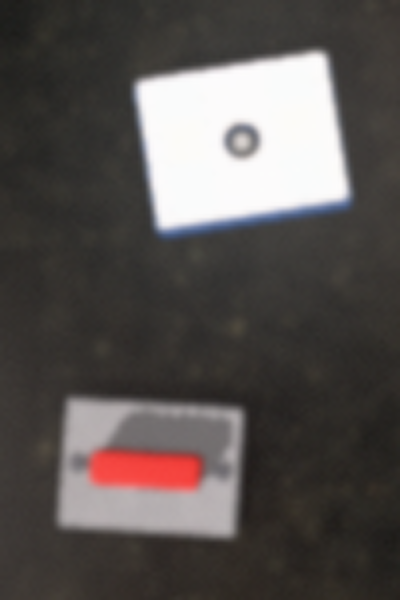

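The crop shows the press with its pin ring in the middle at crop (241,141), and the bar across the cover's middle. The cover is at about (0.402, 0.3135), yaw -3.7°. The press is at about (0.574, 0.266), yaw +9°. I'll lift above the microscope (0.38 m) and turn the tool to yaw -93.7°.

apply_moves(targets=[[1, 0, 0, -0.025, 0, 0, -0.0741], [1, 0, 0, -0.025, 0, 0, -0.0741], [1, 0, 0, -0.025, 0, 0, -0.0741], [1, 0, 0, -0.025, 0, 0, -0.0741], [1, 0, 0, -0.025, 0, 0, -0.0741], [1, 0, 0, -0.025, 0, 0, -0.0741], [1, 0, 0, -0.025, 0, 0, -0.0741], [1, 0, 0, -0.025, 0, 0, -0.0741], [1, 0, 0, -0.025, 0, 0, -0.0741], [1, 0, 0, 0, 0, 0, 0]])

```text
time_s: 0.93
tcp_pos: [0.2988, -0.6061, 0.4759]
eef_rot: [-179.8, -0.3, -93.3]
contact_force: [-0.8, 0.9, 0.2]
gripper_width: 0.0879
gripper_force: 0.0
```

apply_moves(targets=[[1, -0.03, -0.021, 0, 0, 0, 0], [1, -0.03, -0.021, 0, 0, 0, 0], [1, -0.03, -0.021, 0, 0, 0, 0], [1, -0.03, -0.021, 0, 0, 0, 0], [1, -0.03, -0.021, 0, 0, 0, 0], [1, -0.03, -0.021, 0, 0, 0, 0], [1, -0.03, -0.021, 0, 0, 0, 0], [1, -0.03, -0.021, 0, 0, 0, 0], [1, -0.03, -0.021, 0, 0, 0, 0], [1, -0.03, -0.021, 0, 0, 0, 0], [1, -0.03, -0.021, 0, 0, 0, 0], [1, -0.03, -0.021, 0, 0, 0, 0], [1, -0.03, -0.021, 0, 0, 0, 0], [1, -0.03, -0.021, 0, 0, 0, 0], [1, 0, 0, 0, 0, 0, 0]])

```text
time_s: 2.18
tcp_pos: [0.6225, -0.2001, 0.4679]
eef_rot: [179.8, 0.1, -93.5]
contact_force: [-0.4, -0.6, -1.2]
gripper_width: 0.0874
gripper_force: 0.0
```

apply_moves(targets=[[1, -0.033, 0.002, 0, 0, 0, 0], [1, -0.033, 0.002, 0, 0, 0, 0], [1, -0.033, 0.002, 0, 0, 0, 0], [1, -0.033, 0.002, 0, 0, 0, 0], [1, -0.033, 0.002, 0, 0, 0, 0], [1, -0.033, 0.002, 0, 0, 0, 0], [1, -0.033, 0.002, 0, 0, 0, 0], [1, -0.033, 0.002, 0, 0, 0, 0], [1, -0.033, 0.002, 0, 0, 0, 0], [1, -0.033, 0.002, 0, 0, 0, 0], [1, -0.033, 0.002, 0, 0, 0, 0], [1, -0.033, 0.002, 0, 0, 0, 0], [1, -0.014, 0.032, 0, 0, 0, 0], [1, -0.014, 0.032, 0, 0, 0, 0], [1, -0.014, 0.032, 0, 0, 0, 0], [1, -0.014, 0.032, 0, 0, 0, 0], [1, -0.014, 0.032, 0, 0, 0, 0], [1, -0.014, 0.032, 0, 0, 0, 0], [1, -0.014, 0.032, 0, 0, 0, 0], [1, 0, 0, 0, 0, 0, 0]])

```text
time_s: 3.85
tcp_pos: [0.3998, 0.3055, 0.4711]
eef_rot: [180.0, 0.1, -93.5]
contact_force: [0.1, -0.5, 0.4]
gripper_width: 0.0874
gripper_force: 0.0
```

apply_moves(targets=[[1, -0.008, -0.0015, 0.033, 0, 0, 0], [1, 0, 0, 0.033, 0, 0, 0], [1, 0, 0, 0.033, 0, 0, 0], [1, 0, 0, 0.033, 0, 0, 0], [1, 0, 0, 0.033, 0, 0, 0], [1, 0, 0, 0.033, 0, 0, 0], [1, 0, 0, 0.033, 0, 0, 0], [1, 0, 0, 0.033, 0, 0, 0], [1, 0, 0, 0.033, 0, 0, 0], [1, 0, 0, 0.033, 0, 0, 0], [1, 0, 0, 0, 0, 0, 0]])

```text
time_s: 4.77
tcp_pos: [0.4031, 0.3083, 0.1345]
eef_rot: [179.6, -0.5, -93.8]
contact_force: [-0.7, -1.4, -0.0]
gripper_width: 0.0875
gripper_force: 0.0
```

Run:
```python
from h import *
c=capture("scene");i=c["frame"][130:290,210:410,::-1];cv2.imwrite("pics/s1.png",cv2.resize(i,None,fx=3.5,fy=3.5,interpolation=2))
s=get_state();print(s["tcp_pos"],s["eef_rot"],s["joints"])
```

```text
[0.4044747  0.30966875 0.13785081] [179.79413482  -0.35931046 -93.74294902] [ 5.95390298e+01  1.10057449e+01 -2.80938271e+01 -2.86205408e-02
 -5.13139346e+01 -6.32646543e+01]
```

View pics/s1.png

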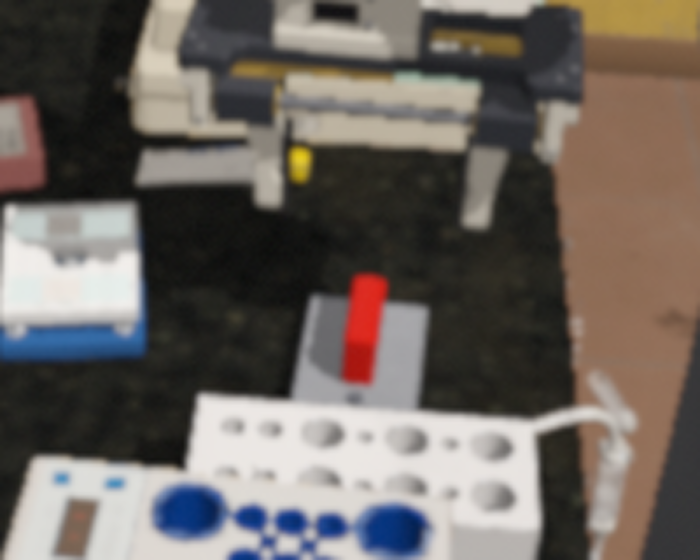

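The open fingers straddle the red bar at (365,330), and the tube and box are clear. I'll descend and grip.

apply_moves(targets=[[1, -0.003, 0.001, 0.016, 0, 0, 0], [1, 0, 0, 0.016, 0, 0, 0], [1, 0, 0, 0.016, 0, 0, 0], [1, 0, 0, 0.016, 0, 0, 0], [1, 0, 0, 0.016, 0, 0, 0], [1, 0, 0, 0.016, 0, 0, 0], [1, 0, 0, 0, 0, 0, 0], [1, 0, 0, 0, 0, 0, 0]])

```text
time_s: 5.48
tcp_pos: [0.4055, 0.3156, 0.0459]
eef_rot: [-180.0, 0.0, -93.7]
contact_force: [0.2, -0.3, 1.3]
gripper_width: 0.0877
gripper_force: 0.0
```

apply_moves(newtons=45, targets=[[1, 0.002, 0.003, 0.004, 0, 0, 0], [1, 0, 0, 0, 0, 0, 0], [0, 0, 0, 0, 0, 0, 0], [0, 0, 0, 0, 0, 0, 0], [0, 0, 0, 0, 0, 0, 0], [0, 0, 0, 0, 0, 0, 0], [0, 0, 0, 0, 0, 0, 0], [0, 0, 0, 0, 0, 0, 0], [0, 0, 0, 0, 0, 0, 0], [0, 0, 0, 0, 0, 0, 0], [0, 0, 0, 0, 0, 0, 0], [0, 0, 0, 0, 0, 0, 0]])

```text
time_s: 6.48
tcp_pos: [0.4017, 0.3131, 0.0405]
eef_rot: [180.0, -0.0, -93.7]
contact_force: [0.4, 0.2, -0.2]
gripper_width: 0.0264
gripper_force: 0.0
```

apply_moves(targets=[[0, 0, 0, 0, 0, 0, 0], [0, 0, 0, 0, 0, 0, 0], [0, 0, 0, 0, 0, 0, 0], [0, 0, 0, 0, 0, 0, 0], [0, 0, 0, 0, 0, 0, 0]])

```text
time_s: 6.9
tcp_pos: [0.4018, 0.3132, 0.0406]
eef_rot: [-180.0, 0.0, -93.7]
contact_force: [0.7, -0.2, -0.6]
gripper_width: 0.0176
gripper_force: 45.0
```

apply_moves(targets=[[0, 0, 0, -0.01, 0, 0, 0], [0, 0, 0, -0.015, 0, 0, 0], [0, 0, 0, -0.015, 0, 0, 0], [0, 0, 0, -0.015, 0, 0, 0], [0, 0, 0, -0.015, 0, 0, -0.047], [0, 0, 0, 0, 0, 0, -0.047], [0, 0, 0, 0, 0, 0, -0.047], [0, 0, 0, 0, 0, 0, 0], [0, 0, 0, 0, 0, 0, 0]])

```text
time_s: 7.65
tcp_pos: [0.4015, 0.3129, 0.1109]
eef_rot: [180.0, 0.0, -81.1]
contact_force: [0.7, -0.5, -3.1]
gripper_width: 0.0176
gripper_force: 45.0
```

apply_moves(targets=[[0, 0.0092, -0.0186, 0, 0, 0, 0], [0, 0.0092, -0.0186, 0, 0, 0, 0], [0, 0.0092, -0.0186, 0, 0, 0, 0], [0, 0.0092, -0.0186, 0, 0, 0, 0], [0, 0.0092, -0.0186, 0, 0, 0, 0], [0, 0.0092, -0.0186, 0, 0, 0, 0], [0, 0.0092, -0.0186, 0, 0, 0, 0], [0, 0.0092, -0.0186, 0, 0, 0, 0], [0, 0, 0, 0.012, 0, 0, 0], [0, 0, 0, 0.012, 0, 0, 0], [0, 0, 0, 0, 0, 0, 0], [0, 0, 0, 0, 0, 0, 0]])

```text
time_s: 8.65
tcp_pos: [0.5588, 0.2631, 0.0852]
eef_rot: [179.8, -0.1, -81.0]
contact_force: [0.1, 0.6, -2.6]
gripper_width: 0.0174
gripper_force: 45.0
```

Run:
```python
from h import *
c=capture("scene");i=c["frame"][130:290,170:370,::-1];cv2.imwrite("pics/s2.png",cv2.resize(i,None,fx=3.5,fy=3.5,interpolation=2))
W=cloud(c);u=slice(190,280);v=slice(170,245);Q=W[v,u].reshape(-1,3);f=c["frame"][v,u].reshape(-1,3).astype(int)
s=get_state();print(s["tcp_pos"],s["eef_rot"],s["contact_force"])
for lo,hi in((.029,.04),(.078,.098),(.05,.075)):
    m=(Q[:,2]>lo)&(Q[:,2]<hi);P=Q[m]
    print(lo,len(P),P.mean(0),cv2.minAreaRect((P[:,:2]*1000).astype(np.float32)))
```

```text
[0.55935744 0.26361023 0.08610995] [ 1.79921757e+02 -5.37254896e-02 -8.10025696e+01] [-0.86739044  0.82241243 -1.86808887]
0.029 526 [0.58327456 0.28806367 0.03444906] ((574.1470947265625, 266.39739990234375), (76.66383361816406, 101.89384460449219), 9.100712776184082)
0.078 332 [0.55566342 0.27345465 0.09083971] ((557.8846435546875, 265.66046142578125), (48.162132263183594, 50.46531677246094), 48.842864990234375)
0.05 742 [0.55031445 0.29074539 0.0624773 ] ((536.2920532226562, 319.0233154296875), (82.58354187011719, 217.30589294433594), 20.890718460083008)
```

View pics/s2.png

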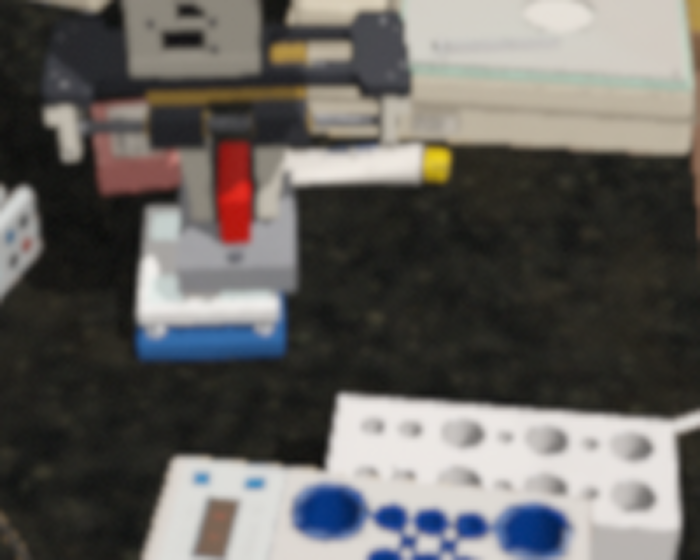

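The cover is held level at (235,250), above the press and toward the robot. Lowering now, watching the force.

apply_moves(targets=[[0, 0, 0, 0.004, 0, 0, 0], [0, 0, 0, 0.004, 0, 0, 0], [0, 0, 0, 0.002, 0, 0, 0], [0, 0, 0, 0, 0, 0, 0], [0, 0, 0, 0.001, 0, 0, 0], [0, 0, 0, 0, 0, 0, 0], [0, 0, 0, 0, 0, 0, 0]])

```text
time_s: 9.28
tcp_pos: [0.5603, 0.2637, 0.0757]
eef_rot: [-180.0, 0.0, -81.0]
contact_force: [-0.4, 0.4, -2.1]
gripper_width: 0.0178
gripper_force: 45.0
```

apply_moves(targets=[[0, 0, 0, 0.001, 0, 0, 0], [0, 0, 0, 0, 0, 0, 0], [0, 0, 0, 0.0005, 0, 0, 0], [0, 0, 0, 0, 0, 0, 0], [0, 0, 0, 0, 0, 0, 0]])

```text
time_s: 9.7
tcp_pos: [0.5603, 0.2637, 0.0741]
eef_rot: [-180.0, 0.0, -81.0]
contact_force: [0.4, -0.1, -1.1]
gripper_width: 0.0177
gripper_force: 45.0
```

apply_moves(targets=[[0, 0, 0, 0.0007, 0, 0, 0], [0, 0, 0, 0, 0, 0, 0], [0, 0, 0, 0, 0, 0, 0], [0, 0, 0, 0, 0, 0, 0]])

```text
time_s: 10.03
tcp_pos: [0.5603, 0.2638, 0.0735]
eef_rot: [-180.0, 0.0, -81.0]
contact_force: [-0.2, -0.1, -0.4]
gripper_width: 0.0176
gripper_force: 45.0
```

apply_moves(targets=[[0, 0, -0.002, 0, 0, 0, 0], [0, 0, -0.002, 0, 0, 0, 0], [0, 0, -0.002, 0, 0, 0, 0], [0, 0, -0.002, 0, 0, 0, 0], [0, 0, -0.002, 0, 0, 0, 0], [0, 0, -0.002, 0, 0, 0, 0], [0, 0, -0.002, 0, 0, 0, 0], [0, 0, 0, 0, 0, 0, 0], [0, 0, 0, 0, 0, 0, 0], [0, 0, 0, 0, 0, 0, 0]])

```text
time_s: 10.87
tcp_pos: [0.5745, 0.266, 0.0735]
eef_rot: [-180.0, 0.0, -81.0]
contact_force: [1.0, -0.8, -1.8]
gripper_width: 0.0177
gripper_force: 45.0
```

apply_moves(targets=[[0, 0, 0, 0.001, 0, 0, 0], [0, 0, 0, 0.001, 0, 0, 0], [0, 0, 0, 0, 0, 0, 0], [0, 0, 0, 0, 0, 0, 0], [0, 0, 0, 0, 0, 0, 0]])

```text
time_s: 11.28
tcp_pos: [0.5744, 0.266, 0.0717]
eef_rot: [-180.0, 0.0, -81.0]
contact_force: [1.6, -0.5, 0.7]
gripper_width: 0.0175
gripper_force: 45.0
```

apply_moves(targets=[[0, 0, 0, 0.001, 0, 0, 0], [0, 0, 0, 0.001, 0, 0, 0], [0, 0, 0, 0.001, 0, 0, 0], [0, 0, 0, 0, 0, 0, 0], [0, 0, 0, 0, 0, 0, 0], [0, 0, 0, 0, 0, 0, 0]])

```text
time_s: 11.78
tcp_pos: [0.5744, 0.266, 0.0687]
eef_rot: [-180.0, 0.0, -81.0]
contact_force: [2.8, -0.7, 4.2]
gripper_width: 0.0178
gripper_force: 45.0
```

apply_moves(targets=[[0, 0, -0.0007, 0, 0, 0, 0], [0, 0, 0, 0.001, 0, 0, 0], [0, 0, 0, 0.001, 0, 0, 0], [0, 0, 0, 0, 0, 0, 0], [0, 0, 0, 0, 0, 0, 0], [0, 0, 0, 0, 0, 0, 0]])

```text
time_s: 12.28
tcp_pos: [0.5745, 0.266, 0.0665]
eef_rot: [180.0, 0.0, -81.0]
contact_force: [0.2, -0.5, 6.1]
gripper_width: 0.0175
gripper_force: 45.0
```

apply_moves(targets=[[0, 0, 0, 0.001, 0, 0, 0], [0, 0, 0, 0.001, 0, 0, 0], [0, 0, 0, 0, 0, 0, 0], [0, 0, 0, 0, 0, 0, 0], [0, 0, 0, 0, 0, 0, 0]])

```text
time_s: 12.7
tcp_pos: [0.5745, 0.266, 0.0647]
eef_rot: [180.0, 0.0, -81.0]
contact_force: [-1.2, -0.4, 7.3]
gripper_width: 0.0178
gripper_force: 45.0
```

apply_moves(targets=[[0, 0, 0, 0.001, 0, 0, 0], [0, 0, 0, 0, 0, 0, 0], [0, 0, 0, 0, 0, 0, 0], [0, 0, 0, 0, 0, 0, 0]])

```text
time_s: 13.03
tcp_pos: [0.5745, 0.266, 0.0645]
eef_rot: [-180.0, 0.0, -81.0]
contact_force: [-4.5, -1.0, 14.2]
gripper_width: 0.0177
gripper_force: 45.0
```

The cover has reached the hard stop: TCP fell 10 mm, and the force rose from 7 to 14 N over the last 0.2 mm. Checking level and square from the camera.

Run:
```python
from h import *
s=get_state();print(s["tcp_pos"],s["contact_force"],s["moment"])
c=capture("scene");W=cloud(c);i=c["frame"][150:270,170:320,::-1];cv2.imwrite("pics/s3.png",cv2.resize(i,None,fx=4,fy=4,interpolation=2))
Q=W[160:250,190:290].reshape(-1,3)
for lo,hi in((.036,.048),(.018,.03)):
    P=Q[(Q[:,2]>lo)&(Q[:,2]<hi)]
    print(len(P),P.mean(0),cv2.minAreaRect((P[:,:2]*1000).astype(np.float32)),np.linalg.lstsq(np.c_[P[:,:2],np.ones(len(P))],P[:,2],rcond=None)[0])
```

```text
[0.57448946 0.26601187 0.06453311] [-4.51962255 -1.0461834  14.21330935] [-0.46367327  1.46451421  0.00827216]
563 [0.5684119  0.28813999 0.04233114] ((573.3693237304688, 266.8631591796875), (64.60860443115234, 96.25581359863281), 8.73647403717041) [ 0.00324653 -0.02069414  0.04644859]
540 [0.55646557 0.23375972 0.02370513] ((551.6962890625, 205.34246826171875), (214.7140350341797, 214.86309814453125), 10.605157852172852) [-0.00068116  0.007343    0.02236767]
```

View pics/s3.png

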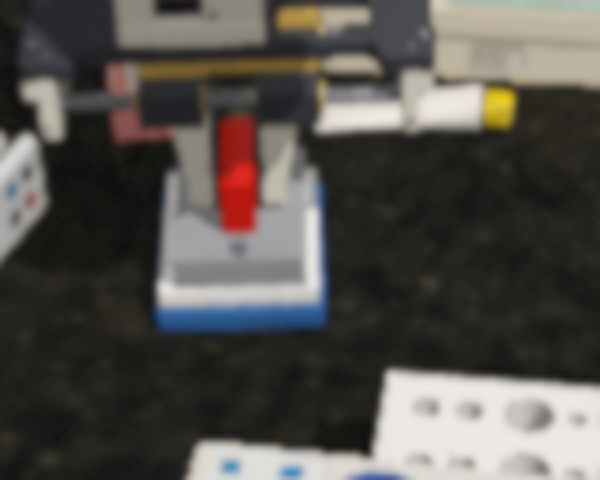

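The cover sits centred, level and square on the fully depressed plate (cover at (238,240)), with its top at 42 mm as expected for 10 mm down. Handing in.

```bash
python3 -c "from plant import close_job;print(close_job())"
```

```text
the job is handed in; nothing more can be done
None
```

I set the cover down about 14 mm off centre and slid it onto the pin. I then pressed it to the hard stop, level and square within about 1°, and handed in at about 13 s still gripping; the pink box and glue tube were not touched. The hand-in returned no verdict.

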